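# Free the ratchet pawl and push the hold-down arm onto the tube

## Robot

A 6-joint arm with a two-finger parallel gripper is mounted at the origin on the work surface. World frame = base frame: x ahead of the robot, y to its left, z up, the work surface at z = 0. Lengths are in m, angles in rad, forces in N, time in s.
With the tool pointing down it reaches from about 0.325 to 0.925 m from the base axis. Payload 3.1 kg.
Tool frame: the origin (TCP) lies at the very end of the fingers, on their centre line; the grasp point (between the pads) lies 19 mm behind it (env.grip_point_offset is the distance from the TCP to the grasp point, in m); z points along the fingers, y is the line along which they close (so a half turn about z gives the same grasp; the last joint's range is limited). The gripper opens to 85 mm and grips with 20 to 120 N. Pads are 22 mm wide; open, the fingers measure 114 mm over their backs; the gripper's body (76 mm by 85 mm) begins 54 mm behind the grasp point. The pads swing forward as they close: fully open they stand 13 mm farther back than shut.
Start: joints at [-1.389, 0.217, 1.613, -0, 1.311, -0.112], TCP at [0.181, -0.598, 0.231] pointing down, gripper open.
Joint ranges: [-2.75, 2.75], [-0.78, 2.1], [0.31, 2.55], [-1.13, 4.27], [0.13, 2.63], [-2.58, 2.58]. Speed limits (rad/s): [2.79, 2.79, 3.14, 3.14, 3.14, 3.14].

## Interface

Orientations are given as a unit quaternion [w, x, y, z].
In Python, from workcell import env gives the robot as it stands.
- The arm moves only by the tool step_arm, never from a script. Its argument "rows" is text: rows parted by semicolons, each of 6 numbers parted by spaces: the shift along the tool's x, y, z normalised to -1 to 1, where 1 is 20 mm, then the turn, a rotation vector about the tool's x, y, z normalised to -1 to 1, where 1 is 90 degrees. A call has 1 to 5 rows; each row shifts and turns the commanded pose from where the row before left it, along the tool's axes as they then stand; what a row does not reach is not made up. A row lasts 1/10 s, in which the tool goes at most 50 mm and 8.59 degrees, less where a joint would pass 70% of its speed; a pose out of reach is approached as far as the arm can. A call with a number of a shift or a turn outside -1 to 1 is refused whole. A call with a gripper value outside its range is refused whole. "claw" is the finger opening in mm, from 0 to 85.4, set as the call begins (left out, the last holds). The fingers move at their own pace and stop on an object; the grip force is fixed at half the most. Time passes only in rows, so rows that do not move let the fingers close. It gives the time, the measured TCP pose, the force, the opening and the grip force at its end, in the units of the state.
- env.sense(): the state, without advancing time (a new reading comes with each control period).
- env.capture(name): name is "scene" or "top"; returns (picture, depth): 420x560x3 uint8, red, green, blue; 420x560 float32, m along the optical axis (not along the pixel's ray), 0 where there is no reading.
- env.camera_params(name): a dict with "intrinsics" (3x3 intrinsics, pixels), "distortion" ([k1, k2, p1, p2, k3] as OpenCV has them; the pictures are not rectified), "rvec" (rotation vector, rad) and "tvec" (3), from world to camera coordinates, as OpenCV has them. Camera axes: x right, y down, z forward; pixel columns grow to the right and rows downward; lengths in m; the calibration is good to about 2 mm. A picture is of the moment at which its call begins. camera_params takes no time and is no camera call.
- env.close_job(): hands the job in; it is judged then, once.
The state is a dict: "t": time; "joint_pos": joint angles; "joint_velocities": joint speeds; "tau": joint torques, N m; "position": TCP position; "ee_rot": TCP orientation; "wrist_force": force on the tool from outside, world axes, zero at the start; "ft_torque": the same for the moment, N m; "finger_gap": finger opening in m; "grasp_force": force on a finger pad.
Only numpy, scipy, OpenCV 4.12 (cv2) and the standard library are available. Lean on these libraries where they do the work, as an engineer would, in place of code of your own. Each camera call takes 0.05 s, during which the arm holds its last target. There are 200 camera calls.

## Task

Clamp the square steel tube in the ratchet hold-down fixture: press the pawl's thumb pad fully down so that the pawl swings clear of the ratchet teeth and stays clear, then push the raised arm down past its teeth until its foot bears firmly on the tube. Only press and push: leave the tube in its seat, never lift it, leave the other things on the bench alone, and finish clear of everything.

Things in the scene. Friction and masses are not known exactly. Their poses are not given: they have to be found in the camera images.
- fixture: Hold-down fixture bolted to the bench: base plate 120 x 360 x 10 mm (y -150 to +210) and two upright cheeks (outer faces 26 mm either side of the centre line, 95 mm high, 132 mm at the pawl's pivot). Origin on the bench below the arm's hinge; x along the hinge axes, y along the fixture towards the arm's free end, z up. Place and yaw vary; it does not move.
- hinge_mid (a point): Point on the arm's hinge axis, midway between the cheeks, 80 mm above the bench. The axis runs along the fixture's x.
- push_bar (a point): Centre of the round cross-bar (18 mm diameter, 90 mm long, along fixture x) at the free end of the hold-down arm, 175 mm from the hinge axis; moves with the arm. Starts about 200 mm above the bench (arm sloping up 43 to 46 degrees), ends 80 mm above it with the arm level. Arm: bar 18 mm wide, 14 mm thick; rubber-tipped foot below it, 110 mm from the hinge.
- hold_down (a joint): Angle of the hold-down arm, rad: 0 fully raised (46 degrees up), grows as the free end goes down, 0.80 when level, the foot resting on the tube. Starts at 0 to 0.06. The stiff hinge keeps the arm where it is left; about 3 to 7 N on the cross-bar pushes it down, clearly more once the foot meets the tube. With the pawl in the teeth it stops at 0.09 to 0.13.
- pawl_pad (a point): Centre of the top face of the pawl's thumb pad, a ribbed steel plate 36 mm (x) by 34 mm (y), 8 mm thick, at the outer end of the pawl lever, about 146 mm above the bench, 128 mm from the arm's hinge on the side away from the arm (fixture y = -128 mm). Moves with the pawl. The space above it is free.
- pawl (a joint): Angle of the pawl, rad: 0 nose in the ratchet teeth, 0.22 pad fully down against its stop (pad about 15 mm lower); clear of the teeth from about 0.16. A see-saw pivoted 68 mm from the pad's centre, 122 mm above the bench; its stiff pivot takes 2 to 4 N on the pad and keeps it where it is left. Starts at 0 to 0.03.
- tube_centre (a point): Centre of the square steel tube, 40 x 40 mm, 180 mm long, 3 mm wall, lying loose along fixture x on the base plate between two 8 mm high ribs, 110 mm from the arm's hinge, below the arm's foot; centre 30 mm above the bench, top 50 mm. About 0.4 kg.
- offcut_c (a point): Bystander: short offcut of the same square tube, 40 x 40 x 50 mm, lying beside the fixture; its centre.
- wrench: Bystander: open-ended wrench 160 mm long lying beside the fixture; its middle, on the bench.
- jar: Bystander: closed glass jar, 56 mm diameter, 70 mm high, beside the fixture; centre of its underside.
- spray_a: Bystander: spray can 60 mm diameter, 170 mm high; centre of its underside.
- spray_b: Bystander: spray can 66 mm diameter, 150 mm high; centre of its underside.
- hammer: Bystander: hammer 220 mm long lying on the bench.
- brush: Bystander: brush 200 mm long lying on the bench.
Mind the look-alikes: they are no part of the job. Of the things shaped like the part that bears tube_centre, the dark steel one is meant.

How it is judged:
On the way, in this order (a step that is already met when the one before it is completed fails the run):
1. the pawl is pressed down, clear of the teeth, while the arm is still up (value of joint pawl above 0.16 rad and value of joint hold_down below 0.15 rad), for 0.1 s.
2. the arm is pushed down until its foot is on the tube (value of joint hold_down above 0.775 rad), for 0.1 s.
At the end, for the whole second after the job is handed in: arm level (joint 0.775 to 0.83) with its foot bearing on the tube, pawl still clear of the teeth (over 0.15), tube at rest in its seat within 25 mm of where it lay (value of joint hold_down between 0.775 and 0.83 rad and value of joint pawl above 0.15 rad and contact force between hold_down and tube above 0.1 N and y of tube_centre in the frame of fixture between 0.1 and 0.12 m and height (world z) of tube_centre between 0.025 and 0.035 m and distance of tube_centre from where it was at the start of the episode below 0.025 m and linear speed of tube below 0.02 m/s); the robot touches nothing.
It fails at once if the tube is lifted from its seat or pulled out of it (height (world z) of tube_centre above 0.045 m or distance of tube_centre from where it was at the start of the episode above 0.04 m).
It fails at once if another thing on the bench is shoved, lifted or knocked over (distance of any of offcut_c, wrench, jar, spray_a, spray_b, hammer, brush from where it was at the start of the episode above 0.03 m).
It also fails if it takes over 45 s, if anything falls off the work surface, if the arm or the gripper's body presses on something with over 40 N, if the wrist force passes 120 N, or if a joint passes its speed limit or range.

## Working session

There is one attempt and no reset: what is moved stays moved. The work goes in short steps, Python scripts to look and compute and a tool call to move; the robot and the scene stay as the last step left them, time stands still between calls to the robot, and variables do not carry over. Pictures are saved under pics/ and viewed, at most 10 in all, crops included, and the job is handed in when it is done.

Besides the shell and the picture viewer there is one more tool, called after "Request:" as name(argument=value, ...), one argument or row to a line, values as JSON. step_arm: Moves the arm, as the interface text tells. Scaled input: -1 to 1 covers 20 mm each way for a shift and 90 degrees each way for a turn. Its arguments: {"type":"object","properties":{"rows":{"type":"string"},"claw":{"type":"number"}},"required":["rows"]}

```bash
mkdir -p pics; python3 - <<'E'
from workcell import env
import cv2,numpy as np
for n in("scene","top"):
    p,d=env.capture(n);cv2.imwrite(f"pics/{n}0.png",p[:,:,::-1]);np.savez(f"{n}0.npz",p=p,d=d)
    c=env.camera_params(n);print(n,c);R=cv2.Rodrigues(np.array(c["rvec"],float))[0];print(-R.T@np.ravel(c["tvec"]))
s=env.sense();print(s["position"],s["ee_rot"],s["t"])
E
```

```text
scene {'intrinsics': array([[383.34665581,   0.        , 280.3862244 ],
       [  0.        , 383.34665581, 210.37728965],
       [  0.        ,   0.        ,   1.        ]]), 'distortion': array([-0.07815,  0.     ,  0.     ,  0.     ,  0.     ]), 'rvec': array([ 1.40924039,  2.40295766, -0.69178144]), 'tvec': array([ 0.23239281, -0.29876136,  1.47263726])}
[1.00821508 0.31039196 1.09502715]
top {'intrinsics': array([[438.06305864,   0.        , 280.75942292],
       [  0.        , 438.06305864, 201.76620844],
       [  0.        ,   0.        ,   1.        ]]), 'distortion': array([0.00648221, 0.        , 0.        , 0.        , 0.        ]), 'rvec': array([ 2.16620573, -2.15903054,  0.06087631]), 'tvec': array([0.01707724, 0.51952764, 1.26193281])}
[ 0.40852947 -0.02021171  1.30206382]
[ 0.18087618 -0.59748929  0.2301116 ] [-1.07841458e-03  9.89227988e-01  1.46379041e-01 -4.14558244e-05] 0.1
```

View pics/scene0.png

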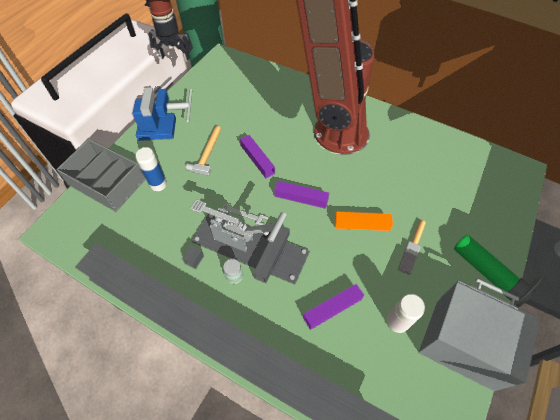

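View pics/top0.png

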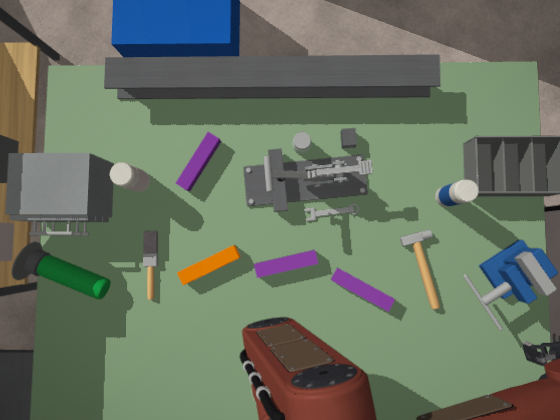

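The top view shows the fixture at about (305,180), the cross-bar at (268,172) and the pawl pad at (365,167). The wrench is at (330,212), the jar at (301,142) and the offcut at (348,137). Next I'll measure in 3D.

```bash
cat > h.py <<'E'
import cv2,numpy as np
from workcell import env
def cloud(n,d):
    c=env.camera_params(n);R=cv2.Rodrigues(np.array(c["rvec"],float))[0];t=np.ravel(c["tvec"])
    h,w=d.shape;u,v=np.meshgrid(np.arange(w),np.arange(h))
    q=cv2.undistortPoints(np.stack([u,v],-1).reshape(-1,1,2).astype(np.float64),c["intrinsics"],c["distortion"]).reshape(-1,2)
    P=np.c_[q,np.ones(len(q))]*d.reshape(-1,1)
    return ((P-t)@R).reshape(h,w,3)
E
python3 - <<'E'
from h import *
np.set_printoptions(precision=3,suppress=True)
z=np.load("top0.npz");p,d=z["p"],z["d"];C=cloud("top",d)
for uv in[(268,172),(268,160),(268,185),(365,167),(301,142),(348,137),(278,200),(276,155),(252,200),(330,212)]:print(uv,C[uv[1],uv[0]],p[uv[1],uv[0]])
# base plate + everything: z map
S=C[140:225,235:385];b=(S[...,2]>.005)&(S[...,2]<.016);print(b.sum())
# pad: 
X=C[150:190,350:380];print((X[::3,::2,2]*1000).astype(int))
X=C[145:205,258:290];print((X[::3,::2,2]*1000).astype(int))
big=cv2.resize(p[125:225,235:385,::-1],None,fx=5,fy=5,interpolation=2)
cv2.imwrite("pics/crop0.png",big)
E
```

```text
(268, 172) [0.579 0.046 0.207] [154 156 154]
(268, 160) [0.61  0.046 0.205] [136 137 134]
(268, 185) [0.546 0.046 0.205] [166 167 165]
(365, 167) [ 0.601 -0.208  0.148] [133 133 132]
(301, 142) [ 0.687 -0.04   0.068] [164 165 162]
(348, 137) [ 0.709 -0.177  0.037] [93 93 94]
(278, 200) [0.522 0.026 0.048] [96 96 97]
(276, 155) [0.653 0.032 0.048] [96 97 98]
(252, 200) [0.526 0.105 0.01 ] [161 161 159]
(330, 212) [ 0.491 -0.126  0.009] [159 160 157]
3178
[[  -3    0    3   -3   -2    2    4    0    0   -2    1    4    2   -1
     1]
 [  -2    3   -5    0    1   -3   -1    1    0 1302    1    3    1    0
     1]
 [   2    6    5    8   17   10    9    0    0    1   -1   -1   -1    1
     2]
 [  14   14   10    8   11   15   10   -4   -3    1    1    0   -4    2
     1]
 [  14   13    7   11  146  142  146  147  144  145  139   -7    1   -2
     0]
 [   7    9  144  142  143  143  147  147  149  146  145   -1   -3    2
     0]
 [ 145  144  145  144  141  145  146  145  144  142  144   -1   -2    4
     0]
 [ 143  148  139  136   12  148  149  143  144  148  148   -2    3    4
     0]
 [
[... 1119 characters left out ...]
 188 182 181 178 169 169 159]
 [  9  13   7   5 205 208 205 198 195 187 182 180 176 171 167 161]
 [  7  11  11   9 204 205 205  50  50 140 146 145 143 134   7   8]
 [ 11   6  12  11 200 203 206  51  46  47  49 129  50  47  13   8]
 [  7   7   6   5 204 206 205 200  50  50  51  51  46  46  16   7]
 [ 11   9   8  10 206 208 210 202  46  50  47  51  49  46  15  12]
 [ 13   6   7  13 202 204 208 203  53  51  50  54  51  53  20  10]
 [  4   8   9  10   8   8  13  48  52  45  53  48  46  48  17   9]
 [  9  11   6   9   9   5   9  49  45  47  55  49  50  48   9  11]
 [  7  10   8   8   9   8  13  46  53  48  52  50  47  49   9  10]
 [ 12   5   7  17  11   7   8   5  46  52  51  52  50  49  47  -2]]
```

View pics/crop0.png

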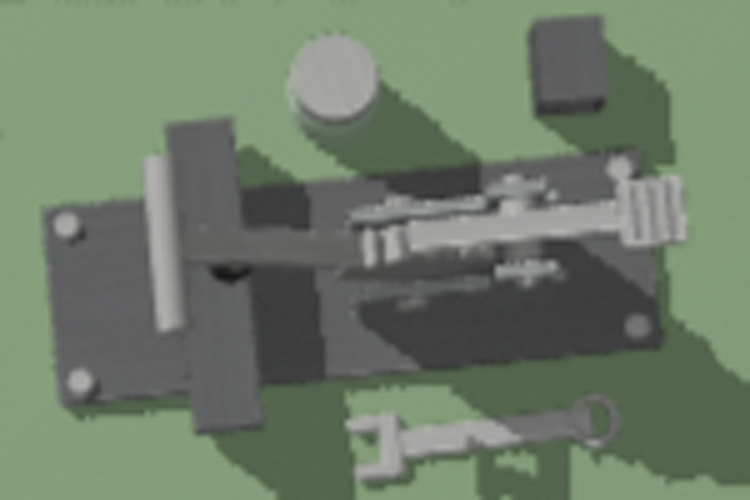

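The crop shows the bar from (150,155) to (170,330), the tube running from (200,120) to (230,430), and the pad at (652,210). I'll get their centres and the yaw next.

```bash
python3 - <<'E'
from h import *
from scipy.spatial.transform import Rotation as Ro
np.set_printoptions(precision=4,suppress=True)
z=np.load("top0.npz");C=cloud("top",z["d"])
def blob(m,name):
    m=m.astype(np.uint8);n,l,s,c=cv2.connectedComponentsWithStats(m);k=1+s[1:,4].argmax()
    Q=C[l==k];r=cv2.minAreaRect((Q[:,:2]*1000).astype(np.float32));print(name,len(Q),Q.mean(0),np.median(Q[:,2]),r);return Q
Z=C[...,2];U,V=np.meshgrid(np.arange(560),np.arange(420))
pad=blob((Z>.125)&(Z<.16)&(U>358)&(U<376)&(V>150)&(V<185),"pad")
bar=blob((Z>.192)&(Z<.22)&(U>255)&(U<275)&(V>145)&(V<200),"bar")
tube=blob((Z>.04)&(Z<.06)&(U>260)&(U<295)&(V>140)&(V<220),"tube")
plate=blob((Z>.003)&(Z<.3)&(U>240)&(U<380)&(V>150)&(V<207),"plate+")
s=env.sense();print(Ro.from_quat(np.roll(s["ee_rot"],-1)).as_matrix())
E
```

```text
pad 172 [ 0.6017 -0.2077  0.1456] 0.14566795687984618 ((602.7701416015625, -207.4257354736328), (36.256107330322266, 33.3204231262207), 6.4371562004089355)
bar 266 [0.5763 0.0455 0.2047] 0.20546787009922757 ((576.5825805664062, 42.92442321777344), (89.1137924194336, 25.19232749938965), 5.87683629989624)
tube 409 [0.5364 0.0243 0.0495] 0.04945984374723686 ((540.8048095703125, 25.053089141845703), (94.46298217773438, 39.90753173828125), 5.486026287078857)
plate+ 5238 [ 0.5821 -0.0486  0.0544] 0.013098319810871105 ((584.6642456054688, -56.218231201171875), (384.75067138671875, 161.17431640625), 89.62483978271484)
[[ 0.9571  0.2896 -0.0004]
 [ 0.2896 -0.9571  0.0021]
 [ 0.0002 -0.0021 -1.    ]]
```

Request:
step_arm(
  rows="0 0 -1 0 0 0.094; 0 0 -1 0 0 0.093; 0 0 0 0 0 0; 1 -1 0 0 0 0; 1 -1 0 0 0 0",
  claw=0,
)

```text
t: 0.6
position: [0.2208, -0.5576, 0.2698]
ee_rot: [-0.001, 1.0, 0.001, -0.0]
wrist_force: [1.1, 0.1, 0.3]
finger_gap: 0.0124
grasp_force: 0.0
```

Request:
step_arm(
  rows="1 -1 0 0 0 0; 1 -1 0 0 0 0; 1 -1 0 0 0 0; 1 -1 0 0 0 0; 1 -1 0 0 0 0",
)

```text
t: 1.1
position: [0.3214, -0.4567, 0.2697]
ee_rot: [-0.001, 1.0, 0.002, -0.0]
wrist_force: [-0.2, -0.4, 0.1]
finger_gap: 0.0002
grasp_force: 0.0
```

Request:
step_arm(
  rows="1 -1 0 0 0 0; 1 -1 0 0 0 0; 1 -1 0 0 0 0; 1 -1 0 0 0 0; 1 -1 0 0 0 0",
)

```text
t: 1.6
position: [0.4212, -0.3568, 0.2697]
ee_rot: [-0.001, 1.0, 0.002, -0.001]
wrist_force: [0.4, 1.0, 0.3]
finger_gap: 0.0002
grasp_force: 0.0
```

Request:
step_arm(
  rows="1 -1 0 0 0 0; 1 -1 0 0 0 0; 1 -1 0 0 0 0; 1 -1 0 0 0 0; 1 -1 0 0 0 0",
)

```text
t: 2.1
position: [0.5211, -0.2569, 0.2696]
ee_rot: [-0.001, 1.0, 0.002, -0.001]
wrist_force: [0.2, -0.1, 0.1]
finger_gap: 0.0004
grasp_force: 0.0
```

Request:
step_arm(
  rows="1 -1 0 0 0 0; 1 -1 0 0 0 0; 1 -0.5 0 0 0 0; 1 0 0 0 0 0; 0 0 0 0 0 0",
)

```text
t: 2.6
position: [0.6021, -0.2072, 0.2694]
ee_rot: [-0.0, 1.0, 0.002, -0.001]
wrist_force: [0.5, -0.3, -0.3]
finger_gap: 0.0002
grasp_force: 0.0
```

Request:
step_arm(
  rows="0 0 1 0 0 0; 0 0 1 0 0 0; 0 0 1 0 0 0; 0 0 1 0 0 0; 0 0 1 0 0 0",
)

```text
t: 3.1
position: [0.5994, -0.2083, 0.1694]
ee_rot: [-0.0, 1.0, 0.001, -0.001]
wrist_force: [-0.2, 0.1, -0.0]
finger_gap: -0.0
grasp_force: 0.0
```

Request:
step_arm(
  rows="0 0 0.5 0 0 0; 0 0 0.25 0 0 0; 0 0 0.25 0 0 0; 0 0 0.25 0 0 0; 0 0 0 0 0 0",
)

```text
t: 3.6
position: [0.6011, -0.2083, 0.1464]
ee_rot: [0.0, 1.0, 0.0, 0.0]
wrist_force: [-0.6, 0.1, 0.4]
finger_gap: 0.0001
grasp_force: 0.0
```

Request:
step_arm(
  rows="0 0 0.15 0 0 0; 0 0 0.15 0 0 0; 0 0 0.15 0 0 0; 0 0 0 0 0 0",
)

```text
t: 4.0
position: [0.6018, -0.2089, 0.1378]
ee_rot: [0.001, 1.0, -0.0, 0.001]
wrist_force: [-0.1, -2.5, 2.5]
finger_gap: -0.0002
grasp_force: 1.5
```

Request:
step_arm(
  rows="0 0 0.1 0 0 0; 0 0 0.1 0 0 0; 0 0 0 0 0 0",
)

```text
t: 4.3
position: [0.6012, -0.2083, 0.1332]
ee_rot: [0.0, 1.0, -0.0, 0.0]
wrist_force: [1.4, -2.3, 2.7]
finger_gap: -0.0001
grasp_force: 1.6
```

Request:
step_arm(
  rows="0 0 0.08 0 0 0; 0 0 0.08 0 0 0; 0 0 0 0 0 0",
)

```text
t: 4.6
position: [0.6015, -0.2084, 0.132]
ee_rot: [0.0, 1.0, 0.0, 0.0]
wrist_force: [-2.4, -1.9, 9.1]
finger_gap: 0.0002
grasp_force: 4.8
```

Request:
step_arm(
  rows="0 0 0.06 0 0 0; 0 0 0.06 0 0 0; 0 0 0 0 0 0",
)

```text
t: 4.9
position: [0.6016, -0.2085, 0.1316]
ee_rot: [0.0, 1.0, 0.0, 0.0]
wrist_force: [-4.3, -0.8, 16.1]
finger_gap: 0.0001
grasp_force: 8.1
```

Request:
step_arm(
  rows="0 0 -0.5 0 0 0; 0 0 -1 0 0 0; 0 0 -1 0 0 0; 0 0 -1 0 0 0; 0 0 -1 0 0 0",
)

```text
t: 5.4
position: [0.5997, -0.2064, 0.2165]
ee_rot: [-0.002, 1.0, 0.0, -0.002]
wrist_force: [0.4, -0.9, -0.8]
finger_gap: 0.0001
grasp_force: 0.0
```

Request:
step_arm(
  rows="0 0 -1 0 0 0; 0 0 -1 0 0 0; 0 0 -0.5 0 0 0; 0 -1 0 0 0 0; 0 -1 0 0 0 0",
)

```text
t: 5.9
position: [0.6002, -0.1663, 0.2662]
ee_rot: [-0.001, 1.0, -0.0, -0.001]
wrist_force: [0.2, 0.8, 0.0]
finger_gap: -0.0003
grasp_force: 0.0
```

Request:
step_arm(
  rows="-0.2 -1 0 0 0 0; -0.2 -1 0 0 0 0; -0.2 -1 0 0 0 0; -0.2 -1 0 0 0 0; -0.2 -1 0 0 0 0",
)

```text
t: 6.4
position: [0.5802, -0.066, 0.2674]
ee_rot: [-0.0, 1.0, 0.0, -0.0]
wrist_force: [0.8, 0.5, -0.2]
finger_gap: -0.0001
grasp_force: 0.0
```

```bash
python3 - <<'E'
from h import *
p,d=env.capture("top");cv2.imwrite("pics/top1.png",cv2.resize(p[125:225,235:400,::-1],None,fx=4,fy=4));C=cloud("top",d);Z=C[...,2]
print((Z[160:184:3,352:376:2]*1000).astype(int))
X=C[155:185,356:376].reshape(-1,3);X=X[(X[:,2]>.11)&(X[:,2]<.17)];print(len(X),np.median(X,0))
E
```

```text
[[617  14  10  18  11   9   0  -2   0   2   1  -3]
 [619   9   7 125 134 134 129 130 130 130  -2   3]
 [617 132 131 132 130 131 128 125 129 128   1  -3]
 [138 136 134 132 129 132 129 128 126 123   0  -2]
 [  7  11  11   6 135 131 132 132 128 123  -2  -3]
 [  8  11   9  11   9   8   8   1   0   0  -5  -5]
 [ 13  10   8   7   9   9  11  -3   2  -1   5  -3]
 [  5   8   8   9   8  10  11   2  -1  -2  -1  -2]]
189 [ 0.60155415 -0.20817499  0.13034989]
```

The pad is now at z = 0.130, 15 mm lower, so the pawl is released. I'll move over to the bar.

Request:
step_arm(
  rows="-0.15 -1 0 0 0 0; 0 -1 0 0 0 0; 0 -1 0 0 0 0; 0 -1 0 0 0 0; 0 -1 0 0 0 0",
)

```text
t: 6.95
position: [0.5774, 0.0333, 0.2675]
ee_rot: [0.0, 1.0, 0.0, -0.0]
wrist_force: [0.2, 0.2, -0.4]
finger_gap: -0.0001
grasp_force: 0.0
```

Request:
step_arm(
  rows="0 -0.7 0 0 0 0; 0 0 1 0 0 0; 0 0 1 0 0 0; 0 0 0.5 0 0 0; 0 0 0 0 0 0",
)

```text
t: 7.45
position: [0.5763, 0.046, 0.2154]
ee_rot: [-0.0, 1.0, 0.0, -0.002]
wrist_force: [-0.6, 0.4, -1.1]
finger_gap: -0.0001
grasp_force: 0.0
```

Request:
step_arm(
  rows="0 -0.15 0.2 0 0 0; 0 0 0.2 0 0 0; -0.04 -0.45 0.5 0 0 0; -0.04 -0.4 0.5 0 0 0; 0 0 0 0 0 0",
)

```text
t: 7.95
position: [0.5765, 0.0673, 0.1889]
ee_rot: [-0.001, 1.0, 0.0, 0.0]
wrist_force: [-0.5, -0.4, -0.9]
finger_gap: 0.0001
grasp_force: 0.0
```

```bash
python3 - <<'E'
from h import *
p,d=env.capture("top");q,e=env.capture("scene")
a=cv2.resize(p[125:225,235:355,::-1],(480,400));b=cv2.resize(q[170:300,175:315,::-1],(480,446))[:400]
cv2.imwrite("pics/c2.png",np.vstack([np.hstack([a[:, :400],b[:,:400]])]))
for n,D in(("top",d),("scene",e)):
    C=cloud(n,D).reshape(-1,3);f=C-[.5893,-.0801,0];x=f@[.995,.099,0];y=f@[-.099,.995,0]
    m=(abs(abs(x)-.034)<.01)&(y>.1)&(y<.2)&(C[:,2]>.06)&(C[:,2]<.23)
    print(n,m.sum(),np.median(x[m]),np.median(y[m]),np.percentile(C[m,2],[5,25,50,75,95]))
E
```

```text
top 55 -0.03389539228121431 0.1426617144953267 [0.18162663 0.18469169 0.18645986 0.18830111 0.18924071]
scene 48 0.03524510163994372 0.14586391804696716 [0.17380478 0.18467035 0.18663147 0.18815468 0.19041242]
```

View pics/c2.png

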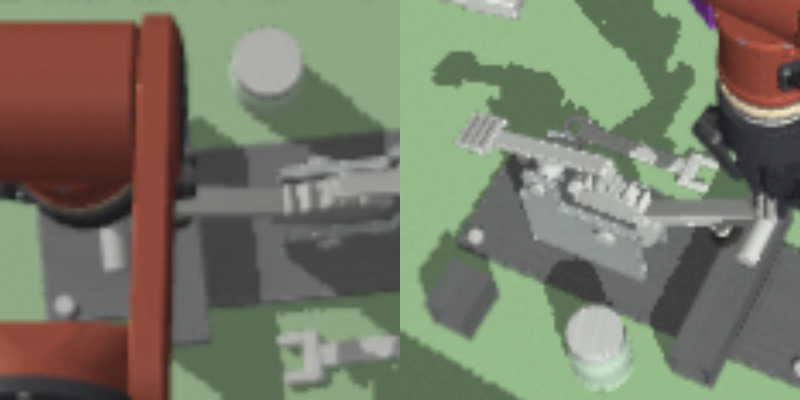

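The bar has followed the fingers: its top is at z = 0.188, past the ratchet stop. I'll carry on along the arc.

Request:
step_arm(
  rows="-0.03 -0.2 0.5 0 0 0; -0.03 -0.25 0.5 0 0 0; -0.02 -0.2 0.5 0 0 0; -0.02 -0.2 0.5 0 0 0; -0.02 -0.15 0.5 0 0 0",
)

```text
t: 8.55
position: [0.5749, 0.0883, 0.1411]
ee_rot: [-0.002, 1.0, -0.0, 0.001]
wrist_force: [-0.2, 5.2, 5.7]
finger_gap: 0.0
grasp_force: 3.3
```

Request:
step_arm(
  rows="-0.01 -0.15 0.5 0 0 0; -0.01 -0.1 0.5 0 0 0; 0 -0.05 0.5 0 0 0; 0 0 0.3 0 0 0; 0 0 0 0 0 0",
)

```text
t: 9.05
position: [0.5732, 0.0919, 0.103]
ee_rot: [0.0, 1.0, 0.0, -0.001]
wrist_force: [0.2, -0.3, 0.3]
finger_gap: -0.0002
grasp_force: 0.0
```

Request:
step_arm(
  rows="0 -0.05 0.2 0 0 0; 0 0 0.2 0 0 0; 0 0 0.1 0 0 0; 0 0 0 0 0 0",
)

```text
t: 9.45
position: [0.5732, 0.0926, 0.0931]
ee_rot: [0.0, 1.0, -0.0, -0.0]
wrist_force: [-0.2, 0.7, 0.8]
finger_gap: 0.0002
grasp_force: 0.4
```

Request:
step_arm(
  rows="0 0 0.1 0 0 0; 0 0 0.1 0 0 0; 0 0 0 0 0 0",
)

```text
t: 9.75
position: [0.5733, 0.0928, 0.0893]
ee_rot: [0.0, 1.0, 0.0, -0.0]
wrist_force: [-1.5, 0.6, 1.9]
finger_gap: 0.0001
grasp_force: 0.9
```

Request:
step_arm(
  rows="0 0 0.06 0 0 0; 0 0 0.06 0 0 0; 0 0 0 0 0 0",
)

```text
t: 10.05
position: [0.5734, 0.0928, 0.0889]
ee_rot: [0.0, 1.0, 0.0, -0.001]
wrist_force: [-6.1, -0.4, 11.5]
finger_gap: -0.0004
grasp_force: 5.6
```

Request:
step_arm(
  rows="0 0 0.06 0 0 0; 0 0 0.06 0 0 0; 0 0 0 0 0 0",
)

```text
t: 10.35
position: [0.5735, 0.0929, 0.0887]
ee_rot: [0.0, 1.0, 0.0, -0.001]
wrist_force: [-10.4, 0.2, 21.9]
finger_gap: 0.0002
grasp_force: 10.8
```

The force rises sharply at z = 0.089, so the foot is on the tube. I'll back off straight up.

Request:
step_arm(
  rows="0 0 -0.3 0 0 0; 0 0 -1 0 0 0; 0 0 -1 0 0 0; 0 0 -1 0 0 0; 0 0 -1 0 0 0",
)

```text
t: 10.85
position: [0.5737, 0.0924, 0.1709]
ee_rot: [0.0, 1.0, -0.0, 0.0]
wrist_force: [0.3, -0.4, 0.0]
finger_gap: 0.0001
grasp_force: 0.0
```

Request:
step_arm(
  rows="0 0 -1 0 0 0; 0 0 -1 0 0 0; -1 0 -1 0 0 0; -1 0 -1 0 0 0; -1 0 -1 0 0 0",
)

```text
t: 11.35
position: [0.5132, 0.0923, 0.2708]
ee_rot: [0.0, 1.0, -0.0, 0.0]
wrist_force: [-0.1, -0.8, 0.6]
finger_gap: -0.0002
grasp_force: 0.0
```

Request:
step_arm(
  rows="-1 0 0 0 0 0; -1 0 0 0 0 0; -1 0 0 0 0 0; -1 0 0 0 0 0; 0 0 0 0 0 0",
)

```text
t: 11.85
position: [0.432, 0.0926, 0.2701]
ee_rot: [0.0, 1.0, 0.0, -0.0]
wrist_force: [-0.1, 0.2, -1.0]
finger_gap: -0.0
grasp_force: 0.0
```

```bash
python3 - <<'E'
from h import *
p,d=env.capture("top");q,e=env.capture("scene")
a=cv2.resize(p[125:225,235:385,::-1],(400,267));b=cv2.resize(q[170:300,175:315,::-1],(400,372))[:267]
cv2.imwrite("pics/c3.png",np.hstack([a,b]))
for n,D in(("top",d),("scene",e)):
    C=cloud(n,D).reshape(-1,3);f=C-[.5893,-.0801,0];x=f@[.995,.099,0];y=f@[-.099,.995,0]
    for nm,m in(("bar",(abs(x)>.024)&(abs(x)<.044)&(y>.15)&(y<.2)&(C[:,2]>.06)&(C[:,2]<.23)),
      ("pad",(abs(x)<.018)&(y<-.11)&(y>-.15)&(C[:,2]>.1)&(C[:,2]<.17)),
      ("tube",(abs(x)>.03)&(abs(x)<.085)&(y>.08)&(y<.14)&(C[:,2]>.044)&(C[:,2]<.056))):
        print(n,nm,m.sum(),*[np.round(np.median(v[m]),4) for v in(x,y,C[:,2])] if m.any() else "")
s=env.sense();print(s["t"],s["position"],s["wrist_force"])
E
```

```text
top bar 90 -0.0245 0.1736 0.0867
top pad 174 -0.0006 -0.1301 0.1305
top tube 511 -0.0303 0.1098 0.0495
scene bar 81 0.0264 0.1778 0.0869
scene pad 122 0.0014 -0.1286 0.1309
scene tube 442 0.0333 0.1113 0.0498
11.95 [0.43401753 0.09257867 0.27072502] [-0.29669256  0.3805548   0.37988705]
```

View pics/c3.png

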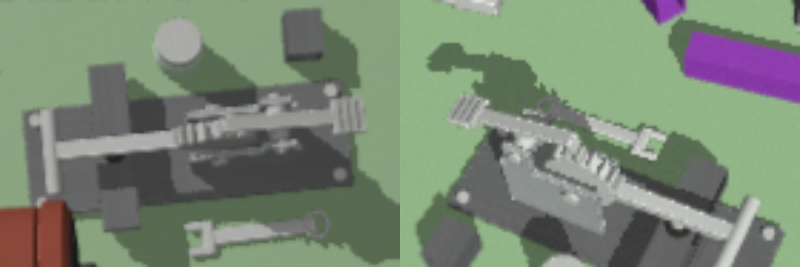

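The arm is level with its bar at (45,150) in the left half, the pad is down at z = 0.130, the tube is still in its seat and the robot is clear. I'm handing the job in.

```bash
python3 -c "
from workcell import env
print(env.close_job())"
```

```text
the job is handed in; nothing more can be done
None
```

The tube is clamped and the job handed in at about 12 s, with no verdict returned: my last images show the pawl pad fully down, the arm level on the tube, the tube still in its seat, and the robot clear of everything.

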